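# Lay a gauge case on its back on the inspection board

## Task

Three gauge cases stand on end in a row, their backs against the near edge of the raised inspection board. Tip the green one over onto its back on the board, so that it lies flat, lid up, ready to be opened, with its foot end still at the board's near edge and square to that edge: push high on its lid side and let the board's edge stop its foot; do not pick it up. Leave the blue and the grey case standing where they are.

Things in the scene. Friction and masses are not known exactly. Their poses are not given: they have to be found in the camera images.
- green_case: Plastic gauge case, green back shell, white lid with green label. It starts upright on the bench at the board's near edge, lid towards the robot, back 2 to 4 mm from the edge; the cases' order varies, they stand 140 mm apart centre to centre. 45 (its x) by 80 (its y) by 130 (its z) mm, 0.3 to 0.6 kg. Origin: centre of its foot end; z runs from foot to top end, x from lid to back (lid on the -x side).
- blue_case: A like gauge case with a blue back and blue label, standing in the same row; it stays standing. 45 (its x) by 80 (its y) by 130 (its z) mm, 0.3 to 0.6 kg. Origin: centre of its foot end; z runs from foot to top end, x from lid to back (lid on the -x side).
- grey_case: A like gauge case with a grey back and grey label, standing in the same row; it stays standing. 45 (its x) by 80 (its y) by 130 (its z) mm, 0.3 to 0.6 kg. Origin: centre of its foot end; z runs from foot to top end, x from lid to back (lid on the -x side).
- board: Fixed light grey slab, 240 (its x) by 460 (its y) by 12 mm, on the dark bench; its place and yaw vary. Origin: middle of its near edge (the stop, 12 mm high), at bench height; x points from there across the board, y along the edge, z up. Small gauges stand over 160 mm from that edge. A case tipped over the edge lies with its origin 12 mm outside the edge, 35 mm above the bench.
Things that resemble listed ones, but are neither listed nor needed, are in the scene too. Several things look just like the green_case: the one meant starts nearest to the robot's base.

How it is judged:
By the outcome, as a careful person would: the job done as asked, in the order asked, and still so for the second after the job is handed in, with the robot touching nothing.
It also fails if it takes over 29 s, if anything falls off the work surface, if the arm or the gripper's body presses on something with over 40 N, if the wrist force passes 120 N, or if a joint passes its speed limit or range.

## Robot

A 6-joint arm with a two-finger parallel gripper is mounted at the origin on the work surface. World frame = base frame: x ahead of the robot, y to its left, z up, the work surface at z = 0. Lengths are in m, angles in rad, forces in N, time in s.
With the tool pointing down it reaches from about 0.275 to 1 m from the base axis. Payload 8.4 kg.
Tool frame: the origin (TCP) lies on the centre line of the jaws, within the pads' length; the fingertips stand 17 mm ahead of it and the grasp point (between the pads) lies 2 mm behind it (bot.tcp_to_tips is the z of the fingertips in the tool frame, in m); z points along the fingers, y is the line along which they close (so a half turn about z gives the same grasp; the last joint's range is limited). The gripper opens to 85 mm and grips with 20 to 120 N. Pads are 22 mm wide; open, the fingers measure 114 mm over their backs; the gripper's body (76 mm by 85 mm) begins 54 mm behind the grasp point. The pads swing forward as they close: fully open they stand 13 mm farther back than shut.
Start: joints at [-1.328, 0.353, 1.633, -0, 1.155, -0.002], TCP at [0.151, -0.606, 0.248] pointing down, gripper open.
Joint ranges: [-2.63, 2.63], [-0.92, 2.1], [0.06, 2.66], [-1.3, 4.44], [0, 2.69], [-3.02, 3.02]. Speed limits (rad/s): [2.22, 2.22, 2.79, 3.14, 3.14, 3.14].

## Interface

Orientations are given as a unit quaternion [x, y, z, w].
In Python, from workcell import bot, hand, kinematics, get_obs, vision, hand_in gives the robot as it stands. The module is installed in compiled form; this text tells all that it offers. Calls block until the motion is done:
- bot.reach(position, orientation): joint-space move of the TCP to a pose.
- bot.servo_line(position, ori=None, velocity=0.15): straight line of the TCP; ori=None keeps the orientation; velocity is the mean speed in m/s.
- bot.goto_joints(angles): joint-space move.
- hand.move_gripper(opening, strength=None): finger opening in m; strength is the grip in N (None keeps the last); returns when the fingers have stopped.
- bot.dwell(seconds).
- kinematics.solve_ik(position, orientation): joint angles nearest the present ones, or None.
- get_obs(): the state.
- vision.read_camera(name): name is "scene" or "top"; returns a dict with "frame" (420x560x3 uint8, red, green, blue), "intrinsics" (3x3 intrinsics, pixels), "view" (4x4, takes a point from world to camera coordinates). Camera axes: x right, y down, z forward; pixel columns grow to the right and rows downward; lengths in m; the calibration is good to about 2 mm. A picture is of the moment at which its call begins. There is no depth.
A pose or a line that the arm cannot do raises bot.IKError and nothing moves.
- hand_in(): hands the job in; it is judged then, once.
The state is a dict: "time_s": time; "joint_pos": joint angles; "joint_vel": joint speeds; "joint_efforts": joint torques, N m; "position": TCP position; "orientation": TCP orientation; "wrist_force": force on the tool from outside, world axes, zero at the start; "ft_torque": the same for the moment, N m; "gripper_width": finger opening in m; "grip_force": force on a finger pad.
Only numpy, scipy, OpenCV 4.12 (cv2) and the standard library are available. Lean on these libraries where they do the work, as an engineer would, in place of code of your own. Each camera call takes 0.05 s, during which the arm holds its last target. There are 200 camera calls.

## Working session

There is one attempt and no reset: what is moved stays moved. The work goes in short steps, each a Python script; the robot and the scene stay as the last script left them, time stands still between calls to the robot, and variables do not carry over. Pictures are saved under pics/ and viewed, at most 10 in all, crops included, and the job is handed in when it is done.

```bash
mkdir -p pics; python3 - <<'E'
from workcell import vision,get_obs
import cv2,numpy as np
for n in("scene","top"):
    r=vision.read_camera(n);cv2.imwrite(f"pics/{n}0.png",r["frame"][:,:,::-1]);print(n,np.round(r["intrinsics"],1).tolist(),np.round(r["view"],3).tolist())
    np.savez(f"{n}0.npz",**r)
print(get_obs()["time_s"])
E
```

```text
scene [[488.2, 0.0, 279.7], [0.0, 488.2, 195.9], [0.0, 0.0, 1.0]] [[0.661, 0.75, 0.015, -0.491], [0.452, -0.383, -0.806, -0.254], [-0.598, 0.539, -0.592, 1.228], [0.0, 0.0, 0.0, 1.0]]
top [[479.7, 0.0, 283.8], [0.0, 479.7, 207.8], [0.0, 0.0, 1.0]] [[0.03, -1.0, -0.009, 0.054], [-0.988, -0.028, -0.154, 0.667], [0.153, 0.013, -0.988, 0.941], [0.0, 0.0, 0.0, 1.0]]
0.1
```

View pics/scene0.png

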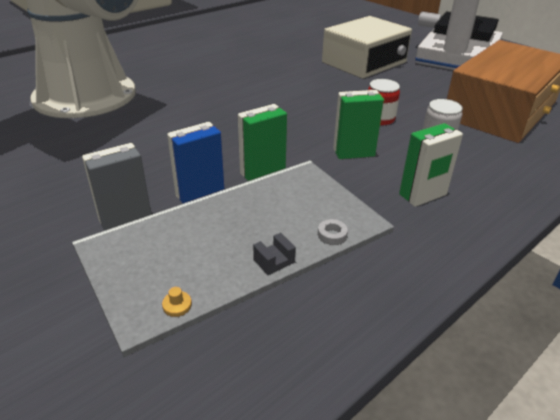

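View pics/top0.png

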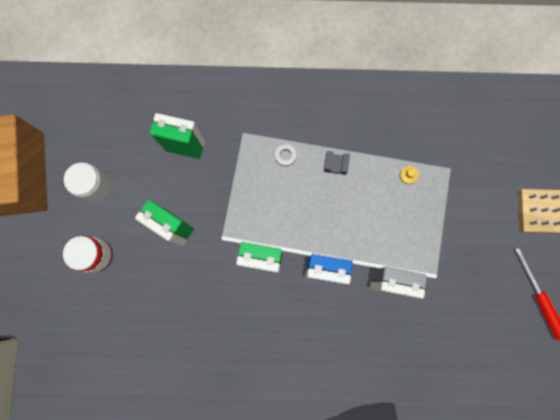

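The scene shows three green cases. In the top view they are at (260,255), in the row beside the blue one and nearest the base; (165,220), turned and off the row; and (178,135), the farthest. The row runs green (260,255), blue (330,267), grey (405,280), and I choose (260,255). Next I measure it and check the choice in a crop.

```bash
cat >h.py <<'E'
import numpy as np,cv2
def cast(r,uv,z):
    K,V=r["intrinsics"],r["view"];R,t=V[:3,:3],V[:3,3];c=-R.T@t
    d=np.c_[np.atleast_2d(uv),np.ones(len(np.atleast_2d(uv)))]@np.linalg.inv(K).T@R
    return c+d*((z-c[2])/d[:,2])[:,None]
def big(m):
    cs,_=cv2.findContours(m.astype(np.uint8),cv2.RETR_EXTERNAL,cv2.CHAIN_APPROX_NONE)
    return max(cs,key=cv2.contourArea)[:,0].astype(float)
E
python3 - <<'E'
from h import *
r=dict(np.load("top0.npz"));f=r["frame"];h=cv2.cvtColor(f,cv2.COLOR_RGB2HSV)
H,S,V=[h[...,i].astype(int) for i in range(3)]
b=(V>75)&(V<170)&(S<40);b[:120]=0;b[290:]=0;b[:,:215]=0;b[:,460:]=0
b=cv2.morphologyEx(b.astype(np.uint8),cv2.MORPH_OPEN,np.ones((7,7)))
P=cast(r,big(b),.012)[:,:2].astype(np.float32)
rc=cv2.minAreaRect(P);print("board",rc,cv2.boxPoints(rc).round(4).tolist())
w=(V>150)&(S<60)&(np.arange(420)[:,None]>240)
n,l,st,ce=cv2.connectedComponentsWithStats(w.astype(np.uint8))
for i in range(1,n):
    if st[i,4]>60 and ce[i][0]>200:
        Q=cast(r,big(l==i),.13)[:,:2].astype(np.float32);q=cv2.minAreaRect(Q);print("lid",ce[i].round(),q,cv2.boxPoints(q).round(4).tolist())
cv2.imwrite("pics/crop.png",cv2.resize(f[120:310,215:455,::-1],None,fx=3,fy=3))
E
```

```text
board ((0.6860596537590027, -0.042227864265441895), (0.3698658049106598, 0.5397744178771973), 1.5373263359069824) [[0.49399998784065247, 0.22259999811649323], [0.508400022983551, -0.31700000166893005], [0.8781999945640564, -0.30709999799728394], [0.8636999726295471, 0.23250000178813934]]
lid [377. 259.] ((0.5393867492675781, -0.025144338607788086), (0.10534100979566574, 0.3987315595149994), 1.6724685430526733) [[0.48089998960494995, 0.17260000109672546], [0.4925999939441681, -0.22599999606609344], [0.5978999733924866, -0.22290000319480896], [0.5861999988555908, 0.17569999396800995]]
lid [528. 270.] ((0.5478261709213257, -0.3851950764656067), (0.08900377154350281, 0.00685645267367363), 24.71489715576172) [[0.5059999823570251, -0.40070000290870667], [0.5088000297546387, -0.40689998865127563], [0.5896999835968018, -0.36970001459121704], [0.5867999792098999, -0.3634999990463257]]
lid [258. 263.] ((0.5490606427192688, 0.11798883974552155), (0.08167849481105804, 0.026361649855971336), 81.87056732177734) [[0.5302000045776367, 0.07940000295639038], [0.5562999844551086, 0.07569999992847443], [0.5679000020027161, 0.1565999984741211], [0.5418000221252441, 0.16030000150203705]]
lid [329. 275.] ((0.5307493209838867, -0.015316992998123169), (0.08138284087181091, 0.025882504880428314), 82.32869720458984) [[0.512499988079071, -0.05389999970793724], [0.538100004196167, -0.05739999935030937], [0.5490000247955322, 0.02329999953508377], [0.5234000086784363, 0.02669999934732914]]
```

View pics/crop.png

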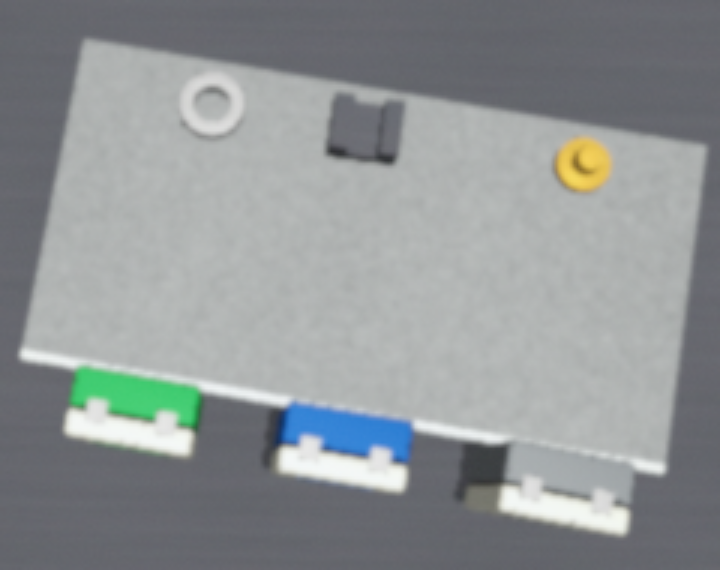

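The crop confirms it: the green case stands in the row at crop (133,410), its white lid facing the robot. The board's near edge runs from crop (22,357) to (663,470). I push with the jaws part open along the edge, so two contacts keep the case square.

```bash
cat >>h.py <<'E'
from scipy.spatial.transform import Rotation as Ro
def quat(th,sg=1):
    y=sg*np.array([-np.sin(th),np.cos(th),0]);z=np.array([0,0,-1.])
    return Ro.from_matrix(np.c_[np.cross(y,z),y,z]).as_quat()
E
python3 - <<'E'
from h import *
from workcell import *
r=dict(np.load("top0.npz"))
e=cast(r,np.array([[22,357],[663,470]])/3+[215,120],.012);d=e[0]-e[1];th=-np.arctan2(d[0],d[1])
print("edge",e.round(4),np.linalg.norm(d),"yaw",th)
n=np.array([np.cos(th),np.sin(th)]);y=np.array([-n[1],n[0]])
m=e[:,:2].mean(0);c=np.array([.5485,.118])
print("lid mid in board",(np.array([.536,.120])-m)@n,(c-m)@y, bot.tcp_to_tips)
lid=np.array([.536,.120])
p=lid-n*.05
for sg in(1,-1):
    q=kinematics.solve_ik([*p,.117],quat(th,sg));print(sg,q)
ok=[sg for sg in(1,-1) if kinematics.solve_ik([*p,.117],quat(th,sg)) is not None]
sg=min(ok,key=lambda s:abs(kinematics.solve_ik([*p,.117],quat(th,s))[5]))
hand.move_gripper(.04)
print("tips",bot.tcp_to_tips)
bot.reach([*p,.23],quat(th,sg))
bot.servo_line([*p,.117],velocity=.15)
np.savez("plan.npz",th=th,sg=sg,lid=lid,n=n,m=m,y=y)
o=get_obs();print(o["time_s"],o["position"],o["wrist_force"],o["gripper_width"])
r=vision.read_camera("scene");cv2.imwrite("pics/s1.png",r["frame"][:,:,::-1])
r=vision.read_camera("top");cv2.imwrite("pics/t1.png",cv2.resize(r["frame"][120:310,215:455,::-1],None,fx=3,fy=3))
E
```

```text
edge [[ 0.5998  0.2031  0.012 ]
 [ 0.5337 -0.25    0.012 ]] 0.4578943956767455 yaw -0.1448461350942646
lid mid in board -0.05112961483939656 0.1373443657837624 0.017
1 [ 2.52772605e-01  3.40322813e-01  2.00276974e+00 -4.44089210e-16
  7.98500100e-01 -1.17317759e+00]
-1 [ 2.52772605e-01  3.40322813e-01  2.00276974e+00 -4.44089210e-16
  7.98500100e-01  1.96841507e+00]
tips 0.017
4.35 [0.48705224 0.12725226 0.11758051] [-0.45959814 -0.12172856  1.7932743 ] 0.040148139333330835
```

View pics/s1.png

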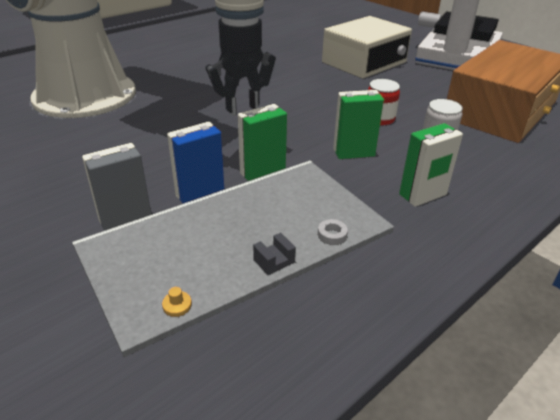

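The arm is behind the green case, with the fingers at about (245,85) centred on it. Next I push slowly in steps and watch the force.

```bash
python3 - <<'E'
from h import *
from workcell import *
P=np.load("plan.npz");n,lid,m,y=P["n"],P["lid"],P["m"],P["y"]
f0=np.array(get_obs()["wrist_force"])
bot.servo_line([*(lid-n*.018),.117],velocity=.1)
for s in np.arange(-.010,.056,.008):
    bot.servo_line([*(lid+n*s),.117],velocity=.05)
    o=get_obs();print(round(s,3),round(o["time_s"],2),(np.array(o["wrist_force"])-f0).round(2))
bot.servo_line([*(lid-n*.05),.20],velocity=.25)
o=get_obs();print(o["time_s"])
for k in("scene","top"):
    r=vision.read_camera(k);np.savez(k+"2.npz",**r)
    cv2.imwrite(f"pics/{k}2.png",r["frame"][:,:,::-1] if k=="scene" else cv2.resize(r["frame"][120:310,215:455,::-1],None,fx=3,fy=3))
E
```

```text
-0.01 5.22 [ 0.79 -0.87 -0.89]
-0.002 5.53 [-0.92 -0.36 -1.26]
0.006 5.84 [-1.06 -0.51 -0.94]
0.014 6.15 [-1.12 -1.72 -1.33]
0.022 6.46 [-0.05  0.29 -0.93]
0.03 6.77 [-0.89  0.6  -1.44]
0.038 7.08 [-1.9  -0.76 -1.03]
0.046 7.38 [-0.54 -1.41 -0.62]
0.054 7.69 [ 0.07 -0.68 -0.44]
8.375
```

View pics/scene2.png

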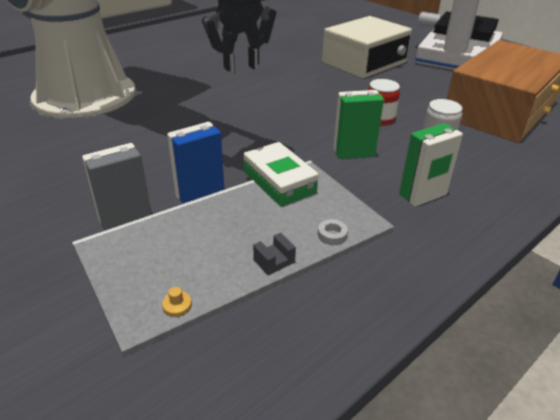

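View pics/top2.png

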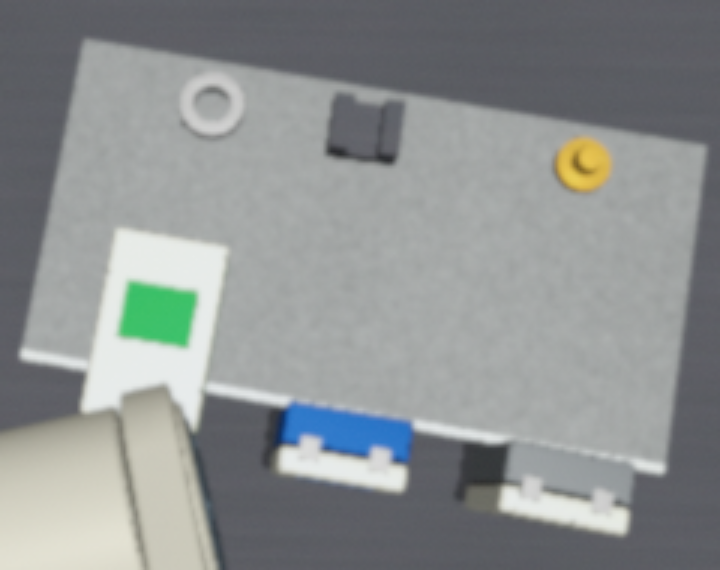

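The green case lies flat, lid up, at scene (280,172) and crop (158,315). Its foot is at the near edge, and blue and grey still stand. Next I measure the overhang and yaw.

```bash
python3 - <<'E'
from h import *
P=np.load("plan.npz");n,m,y,th=P["n"],P["m"],P["y"],float(P["th"])
r=dict(np.load("top2.npz"))
px=np.array([[117,228],[228,247],[198,431],[82,411]])/3+[215,120]
c=cast(r,px,.057)[:,:2]
b=np.c_[(c-m)@n,(c-m)@y];print(b.round(4))
s=b[0]-b[3];s2=b[1]-b[2];print("yaw err deg",np.degrees([np.arctan2(s[1],s[0]),np.arctan2(s2[1],s2[0])]),"len",s[0],s2[0])
E
```

```text
[[ 0.0959  0.1748]
 [ 0.096   0.0972]
 [-0.0314  0.0955]
 [-0.0318  0.1751]]
yaw err deg [-0.12576955  0.7490751 ] len 0.12762452925931392 0.1273560069499619
```

The case slid back as it fell: its foot overhangs about 31 mm instead of 12 mm, and it is square. I nudge the foot end forward about 19 mm, low and with two fingers.

```bash
cat >nudge.py <<'E'
from h import *
from workcell import *
P=np.load("plan.npz");n,m,y=P["n"],P["m"],P["y"]
def W(bx,by,z): return [*(m+bx*n+by*y),z]
def look(k):
    r=vision.read_camera("top");np.savez(f"top{k}.npz",**r)
    cv2.imwrite(f"pics/top{k}.png",cv2.resize(r["frame"][120:310,215:455,::-1],None,fx=3,fy=3))
E
python3 - <<'E'
from nudge import *
bot.servo_line(W(-.105,.136,.12),velocity=.2)
bot.servo_line(W(-.105,.136,.043),velocity=.15)
bot.servo_line(W(-.05,.136,.043),velocity=.12)
bot.servo_line(W(-.024,.136,.043),velocity=.04)
o=get_obs();print(o["time_s"],o["wrist_force"],o["position"])
bot.servo_line(W(-.11,.136,.043),velocity=.15)
bot.servo_line(W(-.16,.136,.20),velocity=.3)
look(3);print(get_obs()["time_s"])
E
```

```text
11.1 [-0.20076041  0.56121723  0.40280121] [0.56276946 0.11454738 0.04300512]
12.575
```

View pics/top3.png

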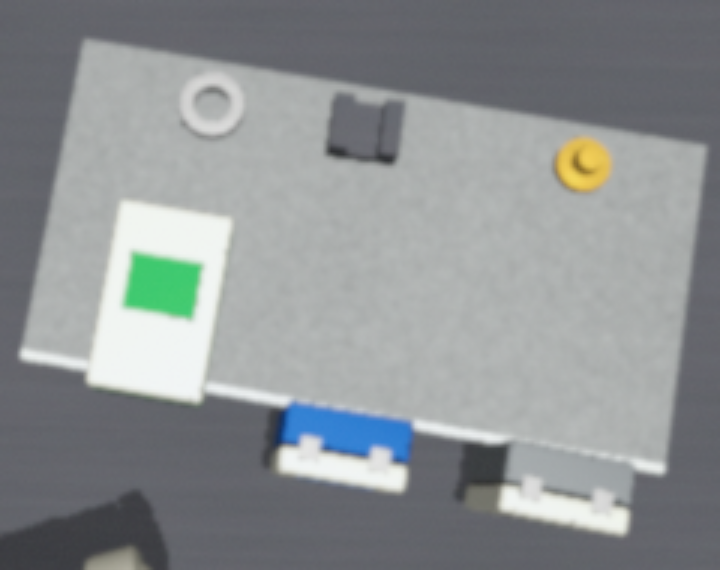

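The case is now at crop (160,300), with its foot end along (88,385)–(200,402), just outside the edge. I measure it once more by mask.

```bash
python3 - <<'E'
from h import *
P=np.load("plan.npz");n,m,y=P["n"],P["m"],P["y"]
r=dict(np.load("top3.npz"));h=cv2.cvtColor(r["frame"],cv2.COLOR_RGB2HSV).astype(int)
w=(h[...,2]>195)&(h[...,1]<50);w[:183]=0;w[256:]=0;w[:,:243]=0;w[:,294:]=0
w=cv2.morphologyEx(w.astype(np.uint8),cv2.MORPH_OPEN,np.ones((5,5)))
c=cast(r,big(w),.057)[:,:2];b=np.c_[(c-m)@n,(c-m)@y].astype(np.float32)
q=cv2.minAreaRect(b);print(q,cv2.boxPoints(q).round(4).tolist())
E
```

```text
((0.05293399840593338, 0.13811340928077698), (0.08046302199363708, 0.12985359132289886), 89.72254180908203) [[-0.012199999764561653, 0.0982000008225441], [0.1177000030875206, 0.09759999811649323], [0.11810000240802765, 0.17800000309944153], [-0.011800000444054604, 0.17870000004768372]]
```

The foot is 12 mm outside the edge and the case is square within 0.3°. The robot is clear.

```bash
python3 -c "
from workcell import *
print(hand_in())"
```

```text
the job is handed in; nothing more can be done
None
```

The job is handed in: the green case lies flat on its back, lid up, foot 12 mm outside the board's near edge and square to within 0.3°, after a 19 mm nudge forward because it slid back as it fell; blue and grey still stand where they were.

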